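Push a jar lid through the self-closing flap of the lid bin

ROBOT

A 7-joint arm with a two-finger parallel gripper is mounted at the origin on the work surface. World frame = base frame: x ahead of the robot, y to its left, z up, the work surface at z = 0. Lengths are in mm, angles in degrees, forces in N, time in s.
With the tool pointing down it reaches from about 425 to 875 mm from the base axis. Payload 4.7 kg.
Tool frame: the origin (TCP) lies on the centre line of the jaws, within the pads' length; the fingertips stand 17 mm ahead of it and the grasp point (between the pads) lies 2 mm behind it (ctrl.tip_reach is the distance from the TCP to the fingertips, in mm); z points along the fingers, y is the direction in which the jaws open and shut (so a half turn about z gives the same grasp; the last joint's range is limited). The gripper opens to 85 mm and grips with 20 to 120 N. Pads are 22 mm wide; open, the fingers measure 114 mm over their backs; the gripper's body (76 mm by 85 mm) begins 54 mm behind the grasp point. The pads swing forward as they close: fully open they stand 13 mm farther back than shut.
Start: joints at [64.578, 18.392, -4.016, 83.108, 1.295, 78.541, -3.26], TCP at [287.268, -583.098, 214.049] pointing down, gripper open.
Joint ranges: [-163.93, 163.93], [-17.29, 119.83], [-79.2, 71.16], [3.27, 140.29], [-89.18, 269.18], [5.43, 117.66], [-154.24, 154.24]. Speed limits (degrees/s): [147.25, 147.25, 180, 180, 180, 180, 180].

INTERFACE

Orientations are given as [roll, pitch, yaw] about the fixed x, y, z axes, in that order (R = Rz(yaw) Ry(pitch) Rx(roll)).
In Python, from cell import ctrl gives the robot as it stands.
- The arm moves only by the shell command python3 -m jog 'ROWS' [FORCE]. ROWS is JSON, a list that holds one entry, the list of rows, each a list of 7 numbers: the shift along the tool's x, y, z in mm, then the turn, a rotation vector about the tool's x, y, z in degrees, then the opening, from 0 (shut) to 1 (fully open). In form: [[[dx, dy, dz, wx, wy, wz, fingers], ...]]. A call has 1 to 5 rows; each row shifts and turns the commanded pose from where the row before left it, along the tool's axes as they then stand; what a row does not reach is not made up. A row lasts 1/10 s, in which the tool goes at most 50 mm and 8.59 degrees, less where a joint would pass 70% of its speed; a pose out of reach is approached as far as the arm can. A call with a gripper value outside its range is refused whole. The fingers move at their own pace and stop on an object; FORCE is the grip in N (left out, the last holds). Time passes only in rows, so rows that do not move let the fingers close. It gives the time, the measured TCP pose, the force and the opening at its end, in the units of the state.
- ctrl.sense(): the state, without advancing time (a new reading comes with each control period).
- ctrl.read_camera(name): name is "side" or "top"; returns a dict with "frame" (400x640x3 uint8, blue, green, red), "camera_matrix" (3x3 intrinsics, pixels), "dist" ([k1, k2, p1, p2, k3] as OpenCV has them; the pictures are not rectified), "cam_to_world" (4x4, takes a point from camera to world coordinates). Camera axes: x right, y up, looking along -z (the intrinsics and any distortion apply to the point x, -y, -z); pixel columns grow to the right and rows downward; lengths in mm; the calibration is good to about 2 mm. A picture is of the moment at which its call begins. There is no depth.
- ctrl.close_job(): hands the job in, once; it reports no verdict.
Trained networks look in the newest picture that a camera, given by its name, has taken for a name from the list of things; names that differ only in an ending like _2 or _b are one class to them, and where a whole thing is asked for, a point or a joint stands for the part that bears it (a point fixed in the world has none). Each returns a list of dicts, best first, with "score" (0 to 1); they miss things now and then, are a little off and sometimes report something else, mostly with a low value. They report only what shows in the picture. A call takes as long as a camera call. They do not tell look-alikes from the thing itself.
- ctrl.find_in(camera, query): "box" ([left, top, right, bottom] in pixels, round what is visible of it).
- ctrl.silhouettes(camera, query): "pixels" (400x640 bool, what is visible of it) and "box" ([left, top, right, bottom] in pixels, round what is visible of it).
- ctrl.tip_of(camera, query): "uv" ([column, row] in pixels: a listed point, or the origin of a listed thing).
The state is a dict: "time_s": time; "joint_pos": joint angles; "qd": joint speeds; "joint_torque": joint torques, N m; "position": TCP position; "tool_rot": TCP orientation; "ft_force": force on the tool from outside, world axes, zero at the start; "ft_torque": the same for the moment, N m; "opening": opening from 0.0 (shut) to 1.0 (fully open).
Only numpy, scipy, OpenCV 4.12 (cv2) and the standard library are available. Lean on these libraries where they do the work, as an engineer would, in place of code of your own. Each camera call takes 0.05 s, during which the arm holds its last target.

TASK

The red plastic jar lid lies in the guide lane on top of the bamboo bin. With one finger press down the blue roller bar of the white self-closing flap and keep the flap well open while the other finger pushes the lid along its lane, without picking it up, until it drops through the opening into the bin; never push it onto the closed flap. Then draw back so that the flap swings shut, and leave everything else where it stands.

Things in the scene. Friction and masses are not known exactly. Their poses are not given: they have to be found in the camera images.
- bin: Fixed hollow bamboo bin, 280 (x) x 210 (y) x 160 mm (z), clear far wall, floor 8 mm thick. Origin at the centre of its underside, z up, x along the lane, away from the robot at yaw 0 (yaw up to 0.3 rad). All coordinates in these notes are mm in this frame. Its flat top is at z 160.
- lane_end (a point): middle of the lane's end on the bin's top, at x 30, y -10, z 160. The lane runs along x from -140 to 30 between two rails 9 mm high and 7 mm thick, inner faces at y 17 and -37 (54 mm apart); its near end is open. Beyond it lies the opening, x 30 to 127, y -37 to 17, shut by the flap flush with the top.
- hinge (a point): middle of the flap's hinge line, at x 0, y 85, z 160; the line runs along the bin's x. The white flap is L-shaped: it covers the opening and also the strip x -125 to 125, y 27 to 85 beside the lane, on which the blue bar stands.
- flap (a joint): flap angle, rad: 0 shut, grows as it swings down into the bin, stop at 1.15. A spring shuts it as soon as it is let go; some 3 to 5 N down on the blue bar hold it open. With the bar's top pressed near the level of the bin's top the angle is about 0.8 and the lid can fall through.
- flap_bar (a point): middle of the axis of the flap's blue bar, a free-turning roller 26 mm thick, x -120 to 120; moves with the flap. Shut, it is at x 0, y 51, z 184 (so the bar's crown is 37 mm above the bin's top), 61 mm from the lane's centre line. Pressed until its crown is near the bin's top it has shifted 8 mm towards the lane, to y 43. A finger on its crown can slide along it in x, holding it down.
- lid_center (a point): centre of the red plastic jar lid, a flat disc 48 mm across and 12 mm thick, about 20 g, lying in the lane (its centre 6 mm above the bin's top) at x -75 to -5 in the bin frame
- spice: bystander, to be left alone: small spice jar standing on the bin's top, right of the lane; 36 mm across, 55 mm tall
- cup: bystander, to be left alone: clear glass cup, 72 mm across, 95 mm tall, on the counter
- bowl: bystander, to be left alone: green ceramic bowl, 140 mm across, 60 mm tall, on the counter
- mug: bystander, to be left alone: blue ceramic mug, 80 mm across, 90 mm tall, on the counter
- spoon: bystander, to be left alone: wooden spoon lying on the counter, 190 mm long
- jar: bystander, to be left alone: jar with a yellow cap, 70 mm across, 110 mm tall, on the counter
- lid: the same red lid's body, origin at the centre of its underside
Things that resemble listed ones, but are neither listed nor needed, are in the scene too. Several things have the shape of the lid; the one meant has the colours described above.

How it is judged (in metres and radians):
On the way, in this order (a step that is already met when the one before it is completed fails the run):
1. the flap is pressed well open while the lid still lies in its lane (value of joint flap above 0.45 rad and x of lid_center in the frame of bin below 0.03 m and z of lid_center in the frame of bin above 0.155 m), for 0.2 s.
2. the lid drops through the opening while the flap is held open (value of joint flap above 0.35 rad and z of lid_center in the frame of bin below 0.13 m and x of lid_center in the frame of bin above 0 m), for 0.05 s.
At the end, for the whole second after the job is handed in: The lid lies at rest inside the bin (its centre under 90 mm above the bin's underside, within its walls) and the flap is shut to within 0.06 rad (value of joint flap below 0.06 rad and z of lid_center in the frame of bin between 0.005 and 0.09 m and x of lid_center in the frame of bin between -0.14 and 0.14 m and y of lid_center in the frame of bin between -0.105 and 0.105 m and linear speed of lid below 0.03 m/s); the robot touches nothing.
It fails at once if the lid is lifted off the bin's top (more than 15 mm) (z of lid_center in the frame of bin above 0.181 m).
It fails at once if the lid is pushed onto the closed flap (its centre past the lane's end with the flap open less than 0.35 rad) (x of lid_center in the frame of bin above 0.036 m and z of lid_center in the frame of bin above 0.145 m and value of joint flap below 0.35 rad).
It fails at once if the lid falls off the bin's top to the outside (z of lid_center in the frame of bin below 0.13 m and (x of lid_center in the frame of bin below -0.145 m or x of lid_center in the frame of bin above 0.145 m or y of lid_center in the frame of bin below -0.11 m or y of lid_center in the frame of bin above 0.11 m)).
It fails at once if a bystander (spice jar, cup, bowl, mug, spoon or jar) is shifted by more than 25 mm (distance of any of spice, cup, bowl, mug, spoon, jar from where it was at the start of the episode above 0.025 m).
It also fails if it takes over 42 s, if anything falls off the work surface, if the arm or the gripper's body presses on something with over 40 N, if the wrist force passes 120 N, or if a joint passes its speed limit or range.

## Working session

There is one attempt and no reset: what is moved stays moved. The work goes in short steps, Python scripts to look and compute and a shell command to move; the robot and the scene stay as the last step left them, time stands still between calls to the robot, and variables do not carry over. Pictures are saved under pics/ and viewed, and the job is handed in when it is done.

```bash
ls; mkdir -p pics; python3 - <<'E'
from cell import ctrl
import cv2
print(ctrl.sense())
for n in ("side","top"):
    c=ctrl.read_camera(n)
    cv2.imwrite(f"pics/{n}0.png",c["frame"])
    print(n,c["camera_matrix"],c["dist"],c["cam_to_world"])
    for q in ("bin","lane_end","hinge","flap_bar","lid_center","spice"):
        print(q,[(r["uv"],r["score"]) for r in ctrl.tip_of(n,q)][:4])
E
```

```text
pics
{'time_s': 0.0, 'joint_pos': array([64.57819981, 18.44054825, -4.01609373, 83.175716  ,  1.29661171,
       78.54013153, -3.26243658]), 'qd': array([-0.04918246,  0.06279144, -0.02189512,  0.05984489,  0.00865533,
       -0.07375628, -0.07161122]), 'joint_torque': array([-4.09924914e-04, -4.93586576e+01, -3.82657237e-01, -3.14327896e+01,
        1.28544972e-02,  1.15451688e-02, -3.33540470e-05]), 'position': array([ 286.97673359, -582.57924905,  212.89960903]), 'tool_rot': array([-1.79888941e+02,  7.15084903e-03,  2.62299936e+01]), 'ft_force': array([-0.48653023, -0.35641923, -0.11607746]), 'ft_torque': array([0.01146343, 0.00834619, 0.029701  ]), 'opening': 1.0041307839815776}
side [[519.59361376   0.         327.51346657]
 [  0.         519.59361376 199.3684764 ]
 [  0.           0.           1.        ]] [-0.11161117  0.          0.          0.          0.        ] [[ 9.12214665e-01  2.72159993e-01 -3.06256989e-01 -2.98582256e+01]
 [-4.09566122e-01  6.25726038e-01 -6.63869353e-01 -1.21885304e+03]
 [ 1.09542937e-02  7.31023846e-01  6.82263981e-01  1.40990941e+03]
 [ 0.00000000
[... 342 characters left out ...]

 [  0.         465.24012621 207.72713829]
 [  0.           0.           1.        ]] [0.02855537 0.         0.         0.         0.        ] [[-2.14448709e-02  9.95841396e-01 -8.85439519e-02  4.42396280e+02]
 [-9.99664698e-01 -2.26439283e-02 -1.25596472e-02  3.50382731e+00]
 [-1.45123995e-02  8.82449229e-02  9.95993084e-01  1.43180225e+03]
 [ 0.00000000e+00  0.00000000e+00  0.00000000e+00  1.00000000e+00]]
bin [([317.5, 207.3], 0.64)]
lane_end [([315.2, 196.1], 0.66), ([253.3, 208.8], 0.33)]
hinge [([283.4, 204.3], 0.95), ([314.1, 210.4], 0.59), ([292.4, 205.2], 0.2)]
flap_bar [([294.4, 203.8], 0.73)]
lid_center [([319.7, 277.1], 0.68), ([374.8, 242.5], 0.5)]
spice [([340.9, 175.3], 0.72)]
```

View pics/side0.png

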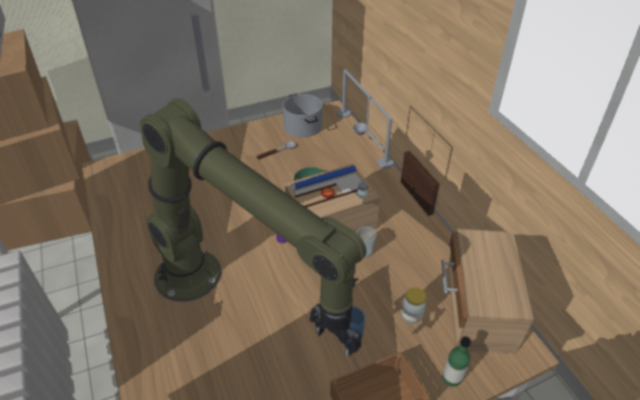

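View pics/top0.png

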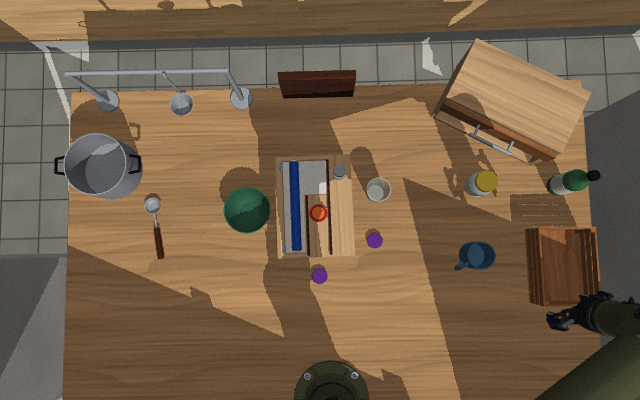

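The top view shows the bin at columns 277–355, rows 155–258, with the blue bar at x≈294 and the red lid at (318,213). Purple decoy lids are at (319,275) and (375,240), and the spice jar is at (340,172). The side view is coarser, with the red lid at (328,192). I'll enlarge both.

```bash
python3 - <<'E'
import cv2
a=cv2.imread("pics/top0.png")[145:270,260:375]
cv2.imwrite("pics/topz.png",cv2.resize(a,None,fx=4.8,fy=4.8,interpolation=cv2.INTER_CUBIC))
a=cv2.imread("pics/side0.png")[150:260,270:400]
cv2.imwrite("pics/sidez.png",cv2.resize(a,None,fx=5,fy=5,interpolation=cv2.INTER_CUBIC))
E
```

```text
(no output)
```

View pics/topz.png

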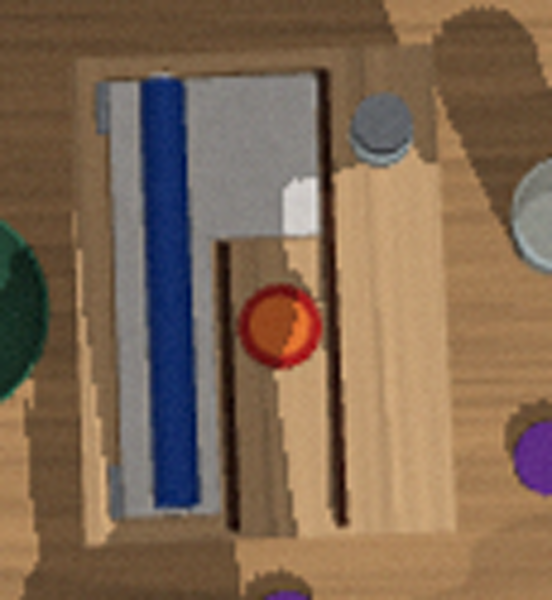

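View pics/sidez.png

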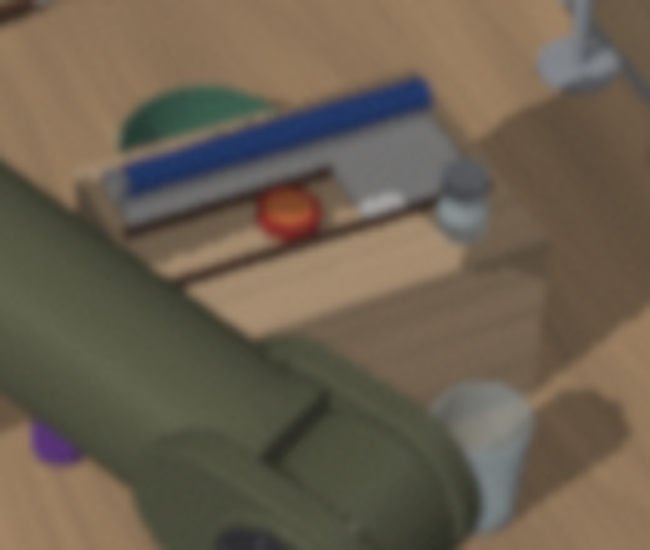

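```bash
cat > h.py <<'E'
import numpy as np, cv2
from cell import ctrl
def proj(c,P):
    P=np.atleast_2d(P).astype(float); T=np.linalg.inv(c["cam_to_world"])
    q=P@T[:3,:3].T+T[:3,3]; q=q*[1,-1,-1]
    return cv2.projectPoints(q,np.zeros(3),np.zeros(3),c["camera_matrix"],np.array(c["dist"]))[0][:,0]
def ray(c,uv,z):
    p=cv2.undistortPoints(np.array(uv,float).reshape(-1,1,2),c["camera_matrix"],np.array(c["dist"]))[:,0]
    d=np.c_[p[:,0],-p[:,1],-np.ones(len(p))]@c["cam_to_world"][:3,:3].T
    o=c["cam_to_world"][:3,3]
    return o+d*((z-o[2])/d[:,2])[:,None]
def b2w(pose,P):
    x,y,t=pose; P=np.atleast_2d(P).astype(float); cs,sn=np.cos(t),np.sin(t)
    return np.c_[x+cs*P[:,0]-sn*P[:,1], y+sn*P[:,0]+cs*P[:,1], P[:,2]]
def w2b(pose,P):
    x,y,t=pose; P=np.atleast_2d(P).astype(float); cs,sn=np.cos(t),np.sin(t)
    dx,dy=P[:,0]-x,P[:,1]-y
    return np.c_[cs*dx+sn*dy,-sn*dx+cs*dy,P[:,2]]
E
python3 - <<'E'
from h import *
from scipy.optimize import least_squares
c=ctrl.read_camera("top"); s=ctrl.read_camera("side")
L=[((120,51,192),(163,79)),((-120,51,192),(178,508)),((140,105,160),(78,60)),((140,-105,160),(437,48)),((-140,105,160),(86,546)),((-140,-105,160),(456,530)),
((30,20.5,169),(223,241)),((-140,-40.5,169),(341,526)),((127,-40.5,169),(323,70)),((-140,20.5,169),(233,530))]
S=[((120,51,190),(418,93)),((-120,51,190),(137,178)),((30,20.5,169),(328,170))]
B=np.array([l[0] for l in L]); uv=np.array([((l[1][0]+.5)/4.8-.5+260,(l[1][1]+.5)/4.8-.5+145) for l in L])
B2=np.array([l[0] for l in S]); uv2=np.array([(l[1][0]/5+270,l[1][1]/5+150) for l in S])
f=lambda p:(proj(c,b2w((p[0],p[1],p[2]/1000),B))-uv).ravel()
r=least_squares(f,[450,0,0],loss="soft_l1");print(r.x,f(r.x).reshape(-1,2).round(1).tolist())
pose=(r.x[0],r.x[1],r.x[2]/1000)
print("side resid",(proj(s,b2w(pose,B2))-uv2).round(1).tolist())
np.save("pose.npy",pose)
lid=ray(c,((280.5)/4.8-.5+260,326.5/4.8-.5+145),172)
print("lid w",lid,"bin",w2b(pose,lid))
print("lid side px pred",(proj(s,lid)-[270,150])*5)
for n in ("cup","bowl","spice","mug"):
    print(n,[(r["uv"],r["score"]) for r in ctrl.tip_of("top",n)][:2])
E
```

```text
[561.80207052  34.2399598   13.47546126] [[0.0, -0.1], [-0.4, -0.3], [-1.1, -0.4], [-0.2, -0.7], [-0.1, -0.2], [0.1, 0.4], [0.3, -0.2], [0.3, 2.1], [0.5, -0.4], [0.2, 2.1]]
side resid [[1.1, -1.4], [-2.9, -0.7], [0.6, -1.0]]
lid w [[541.4315322   24.43133862 172.        ]] bin [[-20.50086052  -9.53323654 172.        ]]
lid side px pred [[285.27391674 206.71569458]]
cup [([375.0, 190.0], 0.83)]
bowl [([253.0, 207.2], 0.76)]
spice [([339.5, 172.5], 0.69)]
mug [([469.2, 255.7], 0.7)]
```

```bash
python3 -c "
from cell import ctrl
print(ctrl.tip_reach)"
python3 -m jog '[[[0,0,-40,0,0,8.5,0.49],[0,0,-40,0,0,8.5,0.49],[0,0,-40,0,0,8.4,0.49],[30,0,0,0,0,0,0.49],[30,-30,0,0,0,0,0.49]]]'
```

```text
17.0
time_s: 1.5
position: [345.3, -555.8, 334.8]
tool_rot: [179.8, -0.0, 0.4]
ft_force: [0.4, -0.2, -0.5]
opening: 0.49
```

```bash
python3 -m jog '[[[30,-40,0,0,0,0,0.49],[30,-45,0,0,0,0,0.49],[20,-48,0,0,0,0,0.49],[20,-48,0,0,0,0,0.49],[10,-48,0,0,0,0,0.49]]]'
python3 -m jog '[[[0,-48,0,0,0,0,0.49],[0,-48,0,0,0,0,0.49],[0,-48,0,0,0,0,0.49],[0,-48,0,0,0,0,0.49],[0,-48,0,0,0,0,0.49]]]'
python3 -m jog '[[[0,-45,0,0,0,0,0.49],[0,-40,0,0,0,0,0.49],[0,-20,0,0,0,0,0.49],[0,0,0,0,0,0,0.49]]]'
```

```text
time_s: 2.0
position: [451.1, -326.3, 333.8]
tool_rot: [-180.0, -0.0, 0.9]
ft_force: [1.4, -1.3, -0.5]
opening: 0.49
time_s: 2.5
position: [446.0, -86.8, 334.3]
tool_rot: [180.0, -0.0, 0.8]
ft_force: [1.1, 0.0, 0.7]
opening: 0.488
time_s: 2.9
position: [444.6, 20.0, 334.6]
tool_rot: [180.0, -0.1, 1.2]
ft_force: [-0.1, -0.4, 0.3]
opening: 0.487
```

```bash
python3 -m jog '[[[16,-15,20,0,0,0,0.49],[16,-16,30,0,0,0,0.49],[0,0,30,0,0,0,0.49],[0,0,14,0,0,0,0.49],[0,0,0,0,0,0,0.49]]]'
python3 - <<'E'
from h import *
c=ctrl.read_camera("top");s=ctrl.read_camera("side")
st=ctrl.sense();print(st["position"],st["tool_rot"],w2b(np.load("pose.npy"),st["position"]))
a=c["frame"][130:280,240:400];cv2.imwrite("pics/t1.png",cv2.resize(a,None,fx=4,fy=4,interpolation=cv2.INTER_CUBIC))
a=s["frame"][130:260,250:410];cv2.imwrite("pics/s1.png",cv2.resize(a,None,fx=4.5,fy=4.5,interpolation=cv2.INTER_CUBIC))
E
```

```text
time_s: 3.4
position: [475.1, 46.1, 238.1]
tool_rot: [180.0, 0.2, 0.7]
ft_force: [-0.1, -0.4, 0.3]
opening: 0.494
[476.81063992  46.65904003 240.98660886] [ 1.79978267e+02 -6.49938989e-02  7.39406773e-01] [[-84.81636623  13.56321673 240.98660886]]
```

View pics/t1.png

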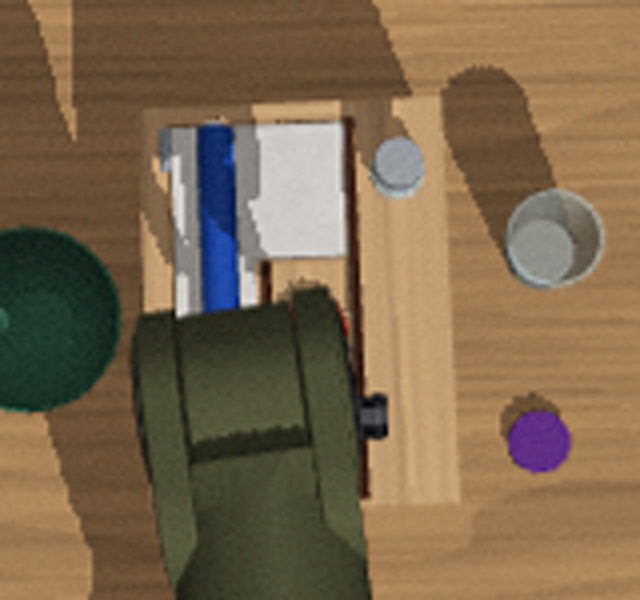

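View pics/s1.png

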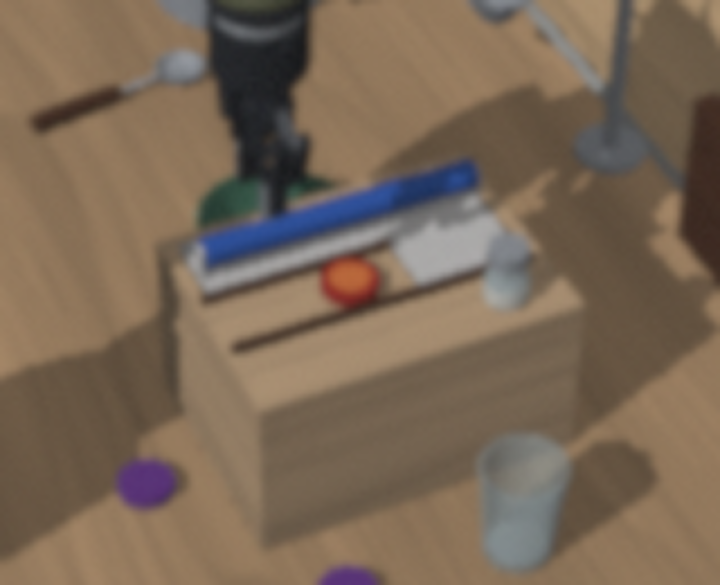

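```bash
python3 - <<'E'
from h import *
s=ctrl.read_camera("side")
p=np.load("pose.npy")
for k in range(4):
    ctrl.read_camera("side"); st=ctrl.sense();print(st["position"],st["tool_rot"],st["ft_force"],st["opening"])
P=w2b(p,st["position"])[0]
Q=[(P[0],P[1]+d,P[2]-h) for d in (28,-28) for h in (17,10)]
print(((proj(s,b2w(p,Q))-[250,130])*4.5).round())
E
```

```text
[477.32107386  47.10351618 241.72755866] [ 1.79974258e+02 -1.65973274e-01  7.68993827e-01] [0.14446093 0.31924263 1.08066187] 0.4912659189049598
[477.27570868  47.27760645 241.66420507] [ 1.79971897e+02 -1.66068903e-01  7.88731980e-01] [ 0.652011   -0.79219327  0.34215213] 0.4911230500808726
[477.13663345  47.368829   241.47252407] [ 1.79974858e+02 -1.48896841e-01  7.93928731e-01] [0.5235574  0.72754052 0.80051111] 0.49373540280106665
[476.98814815  47.44607863 241.22362253] [ 1.79974171e+02 -1.25267882e-01  8.08692154e-01] [0.01799921 0.11356992 0.84326409] 0.49313506306345745
[[245. 208.]
 [245. 202.]
 [274. 252.]
 [274. 245.]]
```

```bash
python3 - <<'E'
from h import *
s=ctrl.read_camera("side")
a=s["frame"][125:200,280:360];cv2.imwrite("pics/s2.png",cv2.resize(a,None,fx=8,fy=8,interpolation=cv2.INTER_CUBIC))
p=np.load("pose.npy");st=ctrl.sense();print(st["position"],st["time_s"])
P=w2b(p,st["position"])[0]
Q=[(P[0],P[1]+d,P[2]-h) for d in (28,-28) for h in (17,0,-56)]
print(((proj(s,b2w(p,Q))-[280,125])*8).round())
E
```

```text
[476.82453798  47.55016768 240.96726796] 3.8
[[195. 411.]
 [194. 381.]
 [192. 281.]
 [246. 488.]
 [246. 458.]
 [244. 357.]]
```

View pics/s2.png

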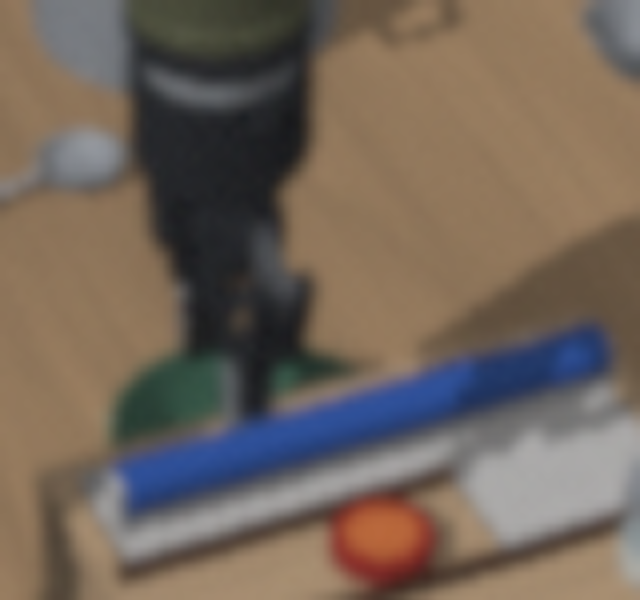

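```bash
python3 - <<'E'
from h import *
s=ctrl.read_camera("side");c=ctrl.read_camera("top")
st=ctrl.sense();print(st["position"],st["time_s"],st["joint_pos"])
t=np.array([287.,-582.6,212.9]);yw=np.radians(26.2)
ty=np.array([np.sin(yw),-np.cos(yw),0]);Z=np.array([0,0,1.])
Q=[t+k*ty*50-h*Z for k in (1,0,-1) for h in (17,0,-56)]
print(proj(s,Q).round(1).tolist());print(proj(c,Q).round(1).tolist())
a=cv2.imread("pics/side0.png")[270:370,290:390];cv2.imwrite("pics/s0g.png",cv2.resize(a,None,fx=6,fy=6,interpolation=cv2.INTER_CUBIC))
a=cv2.imread("pics/top0.png")[270:370,530:630];cv2.imwrite("pics/t0g.png",cv2.resize(a,None,fx=6,fy=6,interpolation=cv2.INTER_CUBIC))
E
```

```text
[476.58254618  47.60281069 240.51462586] 3.9 [ 25.97056458  -2.40832683 -33.55763807 103.17953034  -1.33490644
  78.78025042 -96.47709745]
[[348.3, 364.2], [348.6, 360.9], [349.5, 349.4], [333.3, 353.2], [333.4, 349.8], [333.8, 338.2], [318.7, 342.6], [318.7, 339.1], [318.7, 327.4]]
[[572.3, 295.9], [575.8, 296.6], [588.3, 299.0], [555.1, 304.9], [558.4, 305.7], [570.0, 308.5], [538.0, 313.8], [541.1, 314.8], [551.8, 318.1]]
```

View pics/s0g.png

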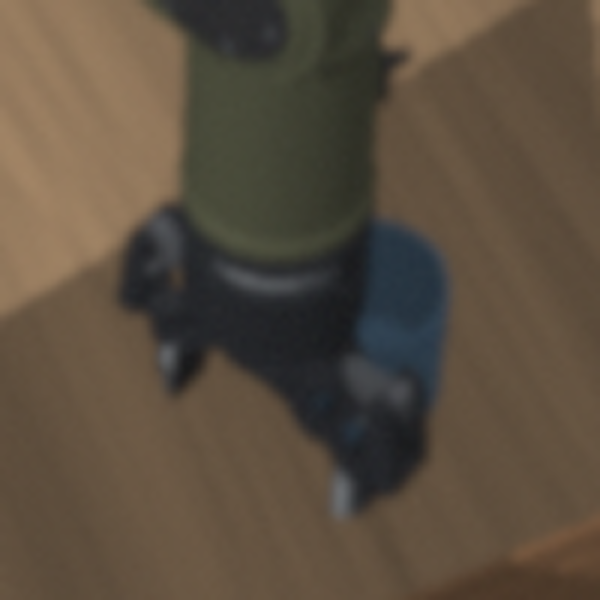

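View pics/t0g.png

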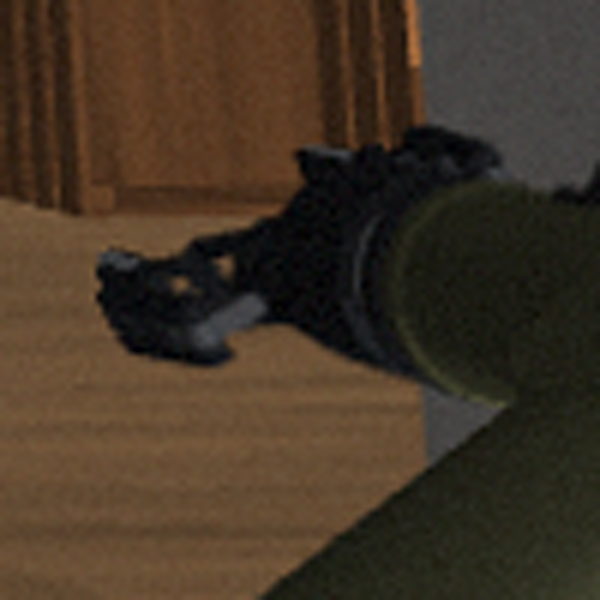

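```bash
python3 - <<'E'
from h import *
from scipy.optimize import least_squares
s=ctrl.read_camera("side");c=ctrl.read_camera("top")
A=[(347.5,355.8),(319.7,335)];B=[(581.7,296),(549.7,313)]
for a,b in zip(A,B):
    f=lambda P:np.r_[proj(s,P)[0]-a,proj(c,P)[0]-b]
    r=least_squares(f,[287,-583,200]);print(r.x,r.fun)
st=ctrl.sense();print(st["position"],st["time_s"],st["ft_force"])
E
```

```text
[ 309.51485945 -627.201873    238.14719818] [ 1.60150072 -0.1445578  -0.53777537  1.49335682]
[ 269.3753378  -544.94097893  241.0126434 ] [ 1.69890436 -0.08837933 -0.55597926  1.52835639]
[476.43518232  47.63869249 240.20123046] 4.0 [ 0.37605225 -0.04078043 -0.16552243]
```

```bash
python3 -m jog '[[[0,-4,6,0,0,0,0.49],[0,0,8,0,0,0,0.49],[0,0,0,0,0,0,0.49],[0,0,0,0,0,0,0.49]]]'
python3 -m jog '[[[0,0,5,0,0,0,0.49],[0,0,0,0,0,0,0.49]]]'
python3 -m jog '[[[0,0,5,0,0,0,0.49],[0,0,0,0,0,0,0.49]]]'
python3 - <<'E'
from h import *
s=ctrl.read_camera("side")
a=s["frame"][125:200,280:360];cv2.imwrite("pics/s3.png",cv2.resize(a,None,fx=8,fy=8,interpolation=cv2.INTER_CUBIC))
p=np.load("pose.npy");st=ctrl.sense();print(st["position"],w2b(p,st["position"]),st["ft_force"],st["time_s"])
E
```

```text
time_s: 4.4
position: [475.9, 51.6, 225.5]
tool_rot: [180.0, 0.1, 0.8]
ft_force: [1.0, 0.9, -0.1]
opening: 0.491
time_s: 4.6
position: [476.0, 51.5, 220.4]
tool_rot: [180.0, 0.0, 0.8]
ft_force: [0.4, -0.5, -0.6]
opening: 0.49
time_s: 4.8
position: [475.9, 51.5, 215.3]
tool_rot: [180.0, 0.1, 0.8]
ft_force: [0.2, -0.1, 1.2]
opening: 0.49
[476.03794495  51.53663059 215.6039763 ] [[-85.52326526  18.45077655 215.6039763 ]] [-0.36285877 -0.16316745 -0.47418467] 4.85
```

View pics/s3.png

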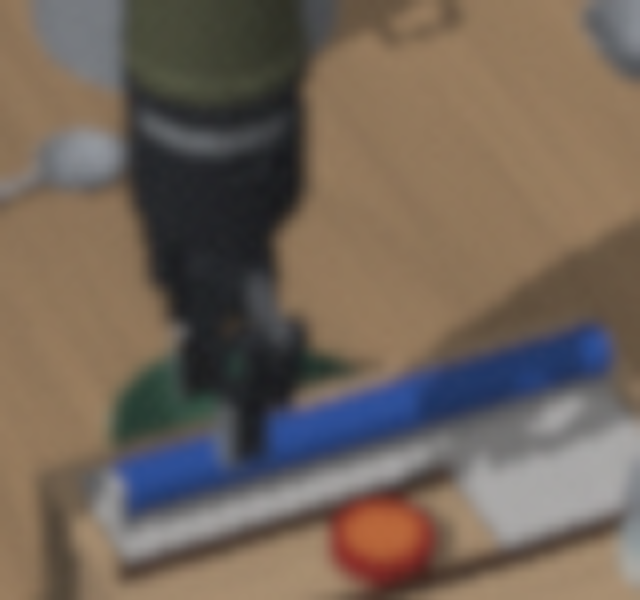

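```bash
python3 -m jog '[[[0,0,6,0,0,0,0.49],[0,0,0,0,0,0,0.49]]]'
python3 -m jog '[[[0,0,6,0,0,0,0.49],[0,0,0,0,0,0,0.49]]]'
python3 -m jog '[[[0,0,6,0,0,0,0.49],[0,0,0,0,0,0,0.49]]]'
python3 -m jog '[[[0,0,6,0,0,0,0.49],[0,0,0,0,0,0,0.49]]]'
python3 - <<'E'
from h import *
s=ctrl.read_camera("side")
a=s["frame"][125:200,280:360];cv2.imwrite("pics/s4.png",cv2.resize(a,None,fx=8,fy=8,interpolation=cv2.INTER_CUBIC))
p=np.load("pose.npy");st=ctrl.sense();print(st["position"],w2b(p,st["position"]),st["ft_force"],st["time_s"])
E
```

```text
time_s: 5.05
position: [475.8, 51.6, 209.2]
tool_rot: [180.0, 0.1, 0.8]
ft_force: [-0.0, -0.3, -0.4]
opening: 0.494
time_s: 5.25
position: [475.8, 51.5, 203.1]
tool_rot: [180.0, 0.1, 0.8]
ft_force: [0.2, -0.4, 0.0]
opening: 0.492
time_s: 5.45
position: [475.8, 51.6, 197.1]
tool_rot: [180.0, 0.1, 0.8]
ft_force: [-0.6, -0.2, 0.0]
opening: 0.493
time_s: 5.65
position: [475.8, 51.6, 191.2]
tool_rot: [180.0, 0.1, 0.8]
ft_force: [-0.3, -0.1, -1.2]
opening: 0.494
[475.96472038  51.59397422 191.53142848] [[-85.59571047  18.50910168 191.53142848]] [ 0.2042449  -0.38492626 -0.03542986] 5.7
```

View pics/s4.png

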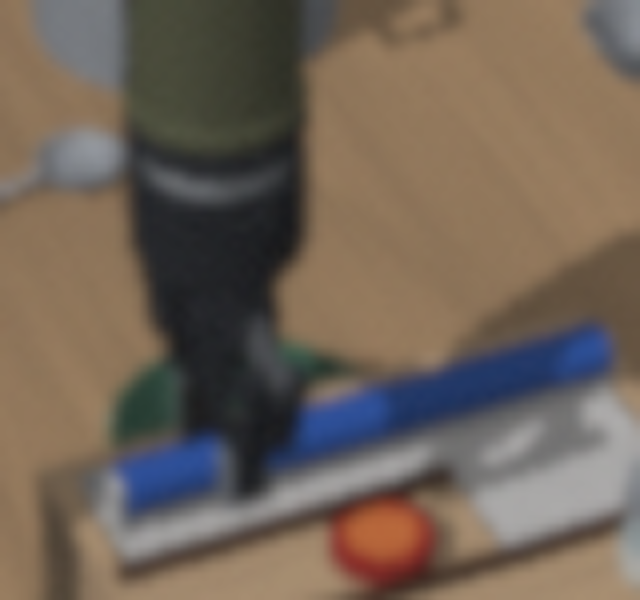

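```bash
python3 -m jog '[[[0,0,6,0,0,0,0.49],[0,0,0,0,0,0,0.49]]]'
python3 -m jog '[[[0,0,6,0,0,0,0.49],[0,0,0,0,0,0,0.49]]]'
python3 -m jog '[[[0,0,4,0,0,0,0.49],[0,0,0,0,0,0,0.49]]]'
python3 -m jog '[[[0,0,4,0,0,0,0.49],[0,0,0,0,0,0,0.49]]]'
python3 - <<'E'
from h import *
s=ctrl.read_camera("side")
a=s["frame"][125:200,280:360];cv2.imwrite("pics/s5.png",cv2.resize(a,None,fx=8,fy=8,interpolation=cv2.INTER_CUBIC))
p=np.load("pose.npy");st=ctrl.sense();print(st["position"],w2b(p,st["position"]),st["ft_force"],st["time_s"])
E
```

```text
time_s: 5.9
position: [475.8, 51.5, 185.2]
tool_rot: [180.0, 0.1, 0.8]
ft_force: [-0.1, -0.1, 0.2]
opening: 0.491
time_s: 6.1
position: [475.8, 51.5, 179.1]
tool_rot: [180.0, 0.1, 0.8]
ft_force: [0.3, -0.5, 0.2]
opening: 0.49
time_s: 6.3
position: [476.5, 51.0, 176.1]
tool_rot: [180.0, -0.0, 0.8]
ft_force: [-1.2, -2.3, 3.8]
opening: 0.491
time_s: 6.5
position: [476.5, 51.3, 172.2]
tool_rot: [180.0, -0.0, 0.8]
ft_force: [-0.7, -0.2, 3.4]
opening: 0.493
[476.54602888  51.59618919 172.36045287] [[-85.0144249   18.50348329 172.36045287]] [-0.90678203 -0.39135977  4.05120486] 6.55
```

View pics/s5.png

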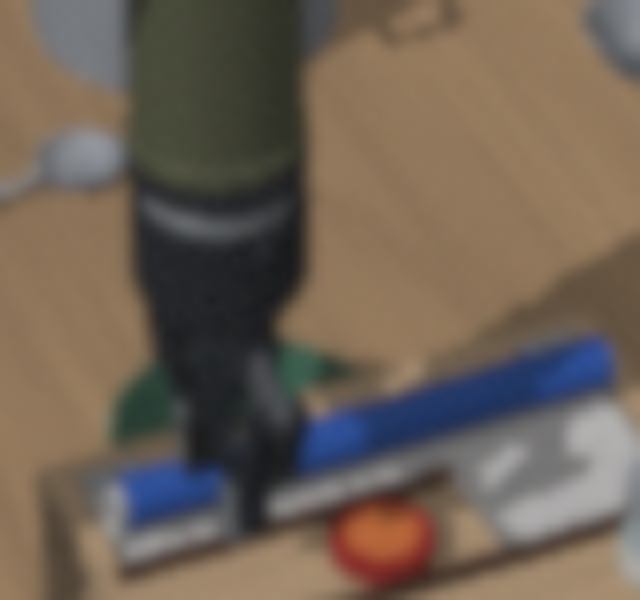

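Contact with the bar's crown came at TCP z≈177 with about 4 N, so the tips really sit about 20 mm above the reported TCP height, as the pictures showed. I'll press down another 27 mm or so, keeping the near finger just above the lane.

```bash
python3 -m jog '[[[0,0,6,0,0,0,0.49],[0,0,6,0,0,0,0.49],[0,0,0,0,0,0,0.49]]]'
python3 -m jog '[[[0,0,6,0,0,0,0.49],[0,0,4,0,0,0,0.49],[0,0,0,0,0,0,0.49]]]'
python3 -m jog '[[[0,0,3,0,0,0,0.49],[0,0,0,0,0,0,0.49]]]'
python3 - <<'E'
from h import *
s=ctrl.read_camera("side");c=ctrl.read_camera("top")
a=s["frame"][125:215,280:376];cv2.imwrite("pics/s6.png",cv2.resize(a,None,fx=6.5,fy=6.5,interpolation=cv2.INTER_CUBIC))
p=np.load("pose.npy");st=ctrl.sense();print(st["position"],w2b(p,st["position"]),st["ft_force"],st["time_s"])
print(w2b(p,ray(c,[(339.5,172.5),(340.9,175.3)],160)))
E
```

```text
time_s: 6.85
position: [476.5, 52.0, 159.6]
tool_rot: [-180.0, -0.0, 0.8]
ft_force: [0.2, -0.3, 3.6]
opening: 0.487
time_s: 7.15
position: [476.5, 51.8, 149.8]
tool_rot: [-180.0, -0.0, 0.8]
ft_force: [-0.4, 0.3, 4.8]
opening: 0.492
time_s: 7.35
position: [476.5, 51.7, 147.0]
tool_rot: [-180.0, -0.0, 0.8]
ft_force: [1.0, -0.1, 3.5]
opening: 0.491
[476.53521906  51.67701421 147.21246203] [[-85.02414462  18.58444663 147.21246203]] [-0.02119426 -0.38981007  4.37385892] 7.45
[[ 89.05858696 -72.68243577 160.        ]
 [ 81.11334264 -76.23983759 160.        ]]
```

View pics/s6.png

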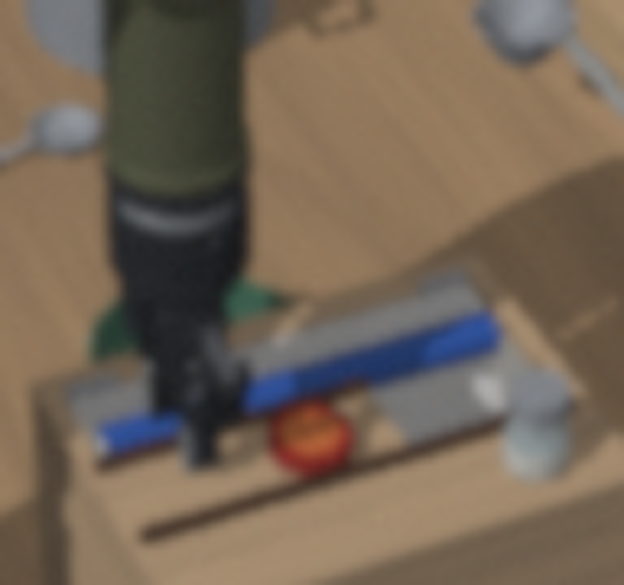

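The flap is well open: bar crown near the top at zoom (100–500, 435–330), opening uncovered. The near finger is in the lane at (200,460), behind the lid at (312,440). Spice is about 70 mm ahead and to the right, so it's clear. Lower 2 mm, then push.

```bash
python3 -m jog '[[[2,0,2,0,0,0,0.49],[6,0,0,0,0,0,0.49],[8,0,0,0,0,0,0.49],[8,0,0,0,0,0,0.49],[4,0,0,0,0,0,0.49]]]'
python3 -m jog '[[[5,0,0,0,0,0,0.49],[5,0,0,0,0,0,0.49],[5,0,0,0,0,0,0.49],[0,0,0,0,0,0,0.49]]]'
python3 - <<'E'
from h import *
s=ctrl.read_camera("side")
a=s["frame"][125:215,280:376];cv2.imwrite("pics/s7.png",cv2.resize(a,None,fx=6.5,fy=6.5,interpolation=cv2.INTER_CUBIC))
p=np.load("pose.npy");st=ctrl.sense();print(st["position"],w2b(p,st["position"]),st["ft_force"],st["time_s"])
E
```

```text
time_s: 7.95
position: [505.0, 52.0, 144.9]
tool_rot: [-180.0, 0.0, 0.8]
ft_force: [-3.4, 0.1, 4.4]
opening: 0.495
time_s: 8.35
position: [520.4, 52.3, 145.1]
tool_rot: [-180.0, -0.1, 0.8]
ft_force: [-0.9, -0.1, 5.5]
opening: 0.489
[520.37891409  52.28216867 145.21122266] [[-41.17627579  18.59875001 145.21122266]] [-1.01586002 -0.1825033   3.94328486] 8.4
```

View pics/s7.png

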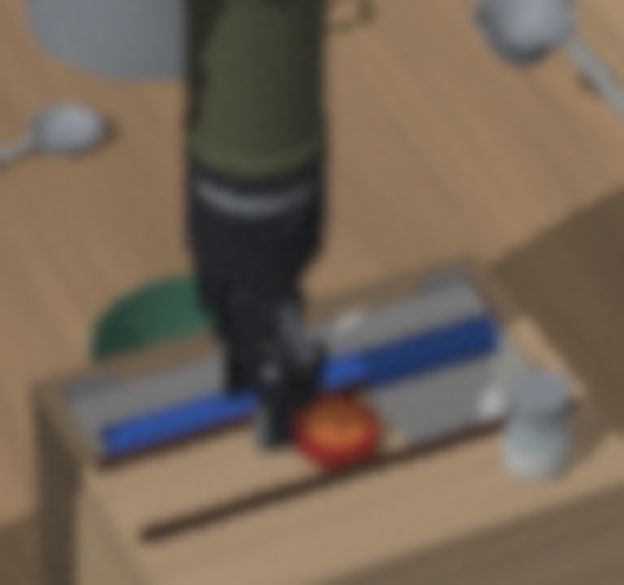

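The lid has moved from (312,440) to (338,430), with the finger against its back and the flap still open. Continue.

```bash
python3 -m jog '[[[6,0,0,0,0,0,0.49],[6,0,0,0,0,0,0.49],[6,0,0,0,0,0,0.49],[6,0,0,0,0,0,0.49],[6,0,0,0,0,0,0.49]]]'
python3 -m jog '[[[6,0,0,0,0,0,0.49],[6,0,0,0,0,0,0.49],[0,0,0,0,0,0,0.49]]]'
python3 - <<'E'
from h import *
s=ctrl.read_camera("side")
a=s["frame"][125:215,280:376];cv2.imwrite("pics/s8.png",cv2.resize(a,None,fx=6.5,fy=6.5,interpolation=cv2.INTER_CUBIC))
p=np.load("pose.npy");st=ctrl.sense();print(st["position"],w2b(p,st["position"]),st["ft_force"],st["time_s"])
E
```

```text
time_s: 8.9
position: [549.8, 52.7, 144.9]
tool_rot: [-180.0, 0.0, 0.8]
ft_force: [-4.1, 0.5, 4.6]
opening: 0.489
time_s: 9.2
position: [562.6, 53.0, 145.0]
tool_rot: [-180.0, -0.1, 0.8]
ft_force: [-1.0, -0.7, 3.5]
opening: 0.488
[562.53978323  52.90523152 145.12565697] [[  0.98916127  18.65363633 145.12565697]] [-0.60874907 -0.53864149  4.41206427] 9.25
```

View pics/s8.png

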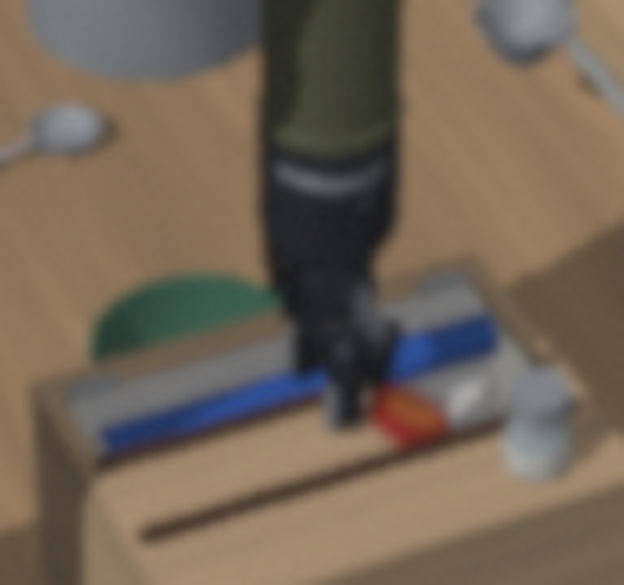

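The lid at (408,415) is tipping over the lane's end into the opening. I'll keep pushing gently.

```bash
python3 -m jog '[[[5,0,0,0,0,0,0.49],[5,0,0,0,0,0,0.49],[5,0,0,0,0,0,0.49],[5,0,0,0,0,0,0.49],[0,0,0,0,0,0,0.49]]]'
python3 - <<'E'
from h import *
s=ctrl.read_camera("side")
a=s["frame"][125:215,280:376];cv2.imwrite("pics/s9.png",cv2.resize(a,None,fx=6.5,fy=6.5,interpolation=cv2.INTER_CUBIC))
p=np.load("pose.npy");st=ctrl.sense();print(st["position"],w2b(p,st["position"]),st["ft_force"],st["time_s"])
E
```

```text
time_s: 9.75
position: [582.3, 53.1, 145.0]
tool_rot: [-180.0, -0.1, 0.8]
ft_force: [-0.3, -1.0, 4.5]
opening: 0.492
[582.31723456  53.14797811 145.13609541] [[ 20.76808797  18.62985866 145.13609541]] [-0.84831035 -0.03668405  3.68206215] 9.8
```

View pics/s9.png

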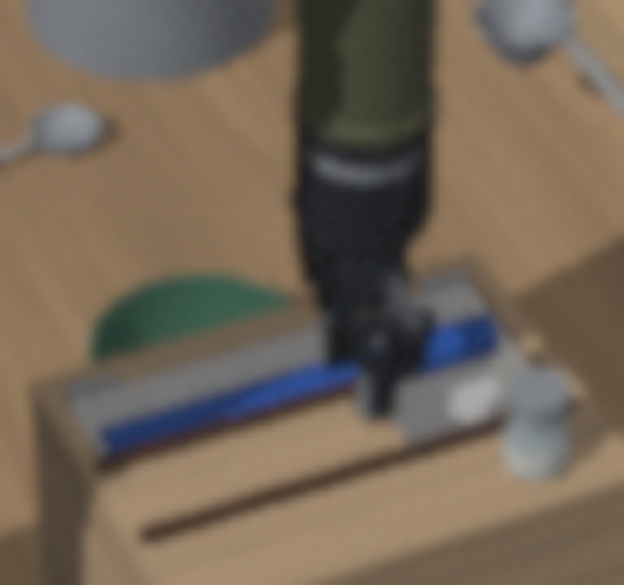

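The lid is gone from the lane and no longer shows in the opening. I'll hold a moment, back off a little with the flap still down, and look again.

```bash
python3 -m jog '[[[0,0,0,0,0,0,0.49],[-8,0,0,0,0,0,0.49],[-12,0,0,0,0,0,0.49],[-12,0,0,0,0,0,0.49],[-12,0,0,0,0,0,0.49]]]'
python3 -m jog '[[[-12,0,0,0,0,0,0.49],[-12,0,0,0,0,0,0.49],[-12,0,0,0,0,0,0.49],[-10,0,0,0,0,0,0.49],[0,0,0,0,0,0,0.49]]]'
python3 - <<'E'
from h import *
s=ctrl.read_camera("side");c=ctrl.read_camera("top")
a=s["frame"][125:215,280:376];b=c["frame"][145:235,270:366]
cv2.imwrite("pics/s10.png",np.vstack([cv2.resize(x,None,fx=3.3,fy=3.3,interpolation=cv2.INTER_CUBIC) for x in (a,b)]))
for n in("side","top"): print(n,[(r["uv"],r["score"]) for r in ctrl.tip_of(n,"lid_center")])
st=ctrl.sense();print(st["position"],st["ft_force"],st["time_s"])
E
```

```text
time_s: 10.3
position: [536.6, 52.5, 145.4]
tool_rot: [180.0, -0.1, 0.8]
ft_force: [3.2, -0.3, 4.2]
opening: 0.483
time_s: 10.8
position: [488.9, 51.7, 144.7]
tool_rot: [179.9, 0.2, 0.8]
ft_force: [-2.3, -0.1, 3.7]
opening: 0.491
side [([322.8, 258.6], 0.65), ([281.2, 238.3], 0.51)]
top [([374.4, 240.3], 0.62)]
[489.32518774  51.781681   144.00511717] [-3.53521405  0.19968935  4.07807856] 11.0
```

View pics/s10.png

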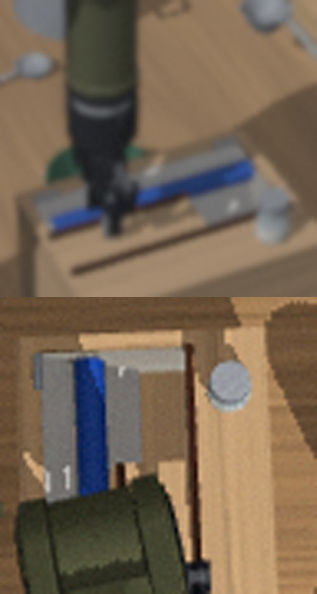

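The lane and the flap's visible face are empty, and the opening shows the bare bin. The networks find only the purple decoys, so the lid fell in. Next I'll raise slowly so the flap closes, then retreat.

```bash
python3 -m jog '[[[0,0,-8,0,0,0,0.49],[0,0,-10,0,0,0,0.49],[0,0,-12,0,0,0,0.49],[0,0,-14,0,0,0,0.49],[0,0,-20,0,0,0,0.49]]]'
python3 -m jog '[[[0,0,-40,0,0,0,0.49],[0,0,-45,0,0,0,0.49],[0,0,-40,0,0,0,0.49],[0,30,0,0,0,0,0.49],[0,45,0,0,0,0,0.49]]]'
python3 -m jog '[[[0,45,0,0,0,0,0.49],[0,45,0,0,0,0,0.49],[0,45,0,0,0,0,0.49],[0,45,0,0,0,0,0.49],[0,30,0,0,0,0,0.49]]]'
python3 -m jog '[[[0,30,0,0,0,0,0.49],[0,0,0,0,0,0,0.49],[0,0,0,0,0,0,0.49],[0,0,0,0,0,0,0.49]]]'
python3 - <<'E'
from h import *
s=ctrl.read_camera("side");c=ctrl.read_camera("top")
a=s["frame"][130:260,250:410];b=c["frame"][130:280,240:400]
cv2.imwrite("pics/s11.png",np.hstack([cv2.resize(x,(400,375),interpolation=cv2.INTER_CUBIC) for x in (a,b)]))
for n in("side","top"): print(n,[(r["uv"],r["score"]) for r in ctrl.tip_of(n,"lid_center")],[(r["uv"],r["score"]) for r in ctrl.tip_of(n,"flap_bar")])
p=np.load("pose.npy");print(proj(s,b2w(p,[0,51,184])),proj(c,b2w(p,[0,51,184])))
st=ctrl.sense();print(st["position"],st["ft_force"],st["time_s"])
E
```

```text
time_s: 11.5
position: [491.2, 51.7, 209.9]
tool_rot: [180.0, 0.0, 0.8]
ft_force: [-0.0, -0.4, -0.6]
opening: 0.493
time_s: 12.0
position: [493.6, -20.7, 337.3]
tool_rot: [180.0, -0.3, 1.2]
ft_force: [0.7, -1.3, -0.4]
opening: 0.489
time_s: 12.5
position: [494.7, -237.3, 334.9]
tool_rot: [179.9, -0.0, 0.6]
ft_force: [0.3, 0.8, 0.3]
opening: 0.487
time_s: 12.9
position: [496.4, -261.9, 334.7]
tool_rot: [-180.0, -0.1, 0.9]
ft_force: [0.6, 0.2, -0.4]
opening: 0.492
side [([322.1, 258.6], 0.72), ([281.7, 236.5], 0.56), ([340.9, 191.3], 0.47)] [([311.3, 190.9], 0.73), ([363.2, 195.1], 0.65), ([331.3, 224.3], 0.64), ([325.1, 178.0], 0.6)]
top [([374.5, 240.1], 0.69), ([319.2, 276.2], 0.55), ([283.5, 205.5], 0.54), ([156.5, 228.3], 0.44)] [([296.8, 203.9], 0.91)]
[[325.18377579 177.11395277]] [[295.1563003  205.40437899]]
[ 496.00327419 -262.47672303  334.29963844] [-0.67906393  0.70406038  0.43867626] 13.2
```

View pics/s11.png

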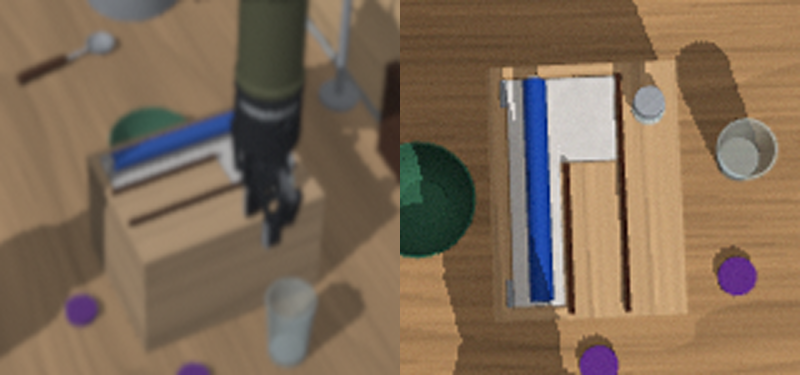

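```bash
python3 -m jog '[[[0,40,0,0,0,0,0.49],[0,45,0,0,0,0,0.49],[0,40,0,0,0,0,0.49],[0,0,0,0,0,0,0.49],[0,0,0,0,0,0,0.49]]]'
python3 - <<'E'
from h import *
s=ctrl.read_camera("side");c=ctrl.read_camera("top")
def m(f,roi):
    x0,y0,x1,y1=roi;h=cv2.cvtColor(f[y0:y1,x0:x1],cv2.COLOR_BGR2HSV)
    k=cv2.inRange(h,(108,130,60),(125,255,255));ys,xs=np.nonzero(k)
    return len(xs),xs.mean()+x0,ys.mean()+y0,cv2.minAreaRect(np.c_[xs,ys].astype(np.float32))
for n,f,roi in(("top",c["frame"],(275,150,330,260)),("side",s["frame"],(285,155,370,200))):
    print(n,m(cv2.imread(f"pics/{n}0.png"),roi),m(f,roi))
f=s["frame"];h=cv2.cvtColor(f,cv2.COLOR_BGR2HSV)
a=f[130:260,250:410];cv2.imwrite("pics/s12.png",cv2.resize(a,(640,520),interpolation=cv2.INTER_CUBIC))
st=ctrl.sense();print(st["position"],st["ft_force"],st["time_s"],abs(st["qd"]).max())
E
```

```text
time_s: 13.7
position: [497.3, -388.6, 333.3]
tool_rot: [-179.9, 0.0, 0.7]
ft_force: [0.1, 1.4, -0.9]
opening: 0.489
top (774, np.float64(294.9186046511628), np.float64(206.05684754521963), ((19.928024291992188, 55.984710693359375), (88.26514434814453, 8.78011703491211), 87.95458984375)) (776, np.float64(294.8814432989691), np.float64(205.83118556701032), ((19.908916473388672, 55.94968032836914), (88.19376373291016, 8.815808296203613), 87.95458984375))
side (282, np.float64(325.1276595744681), np.float64(176.7872340425532), ((40.06881332397461, 21.729354858398438), (4.6933488845825195, 60.438838958740234), 73.3007583618164)) (290, np.float64(324.5551724137931), np.float64(176.91724137931035), ((39.93120193481445, 21.770641326904297), (4.884914875030518, 60.72618865966797), 73.3007583618164))
[ 498.39703402 -386.44261317  334.20849361] [ 0.19034911  1.0303121  -0.06653783] 13.8 0.6895852950204165
```

View pics/s12.png

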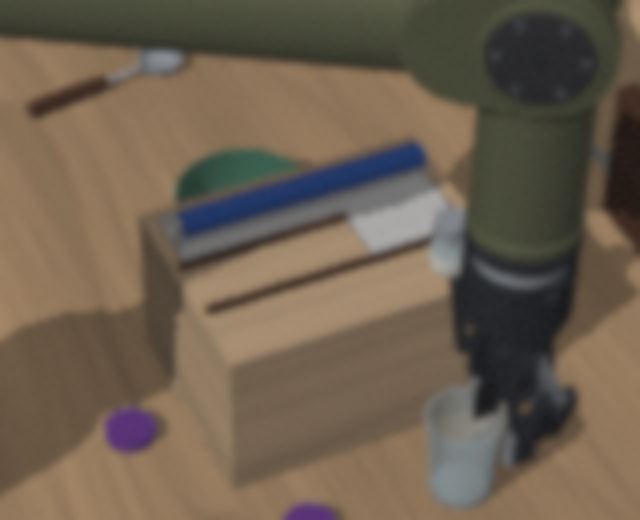

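The bar is back where it was, to a few tenths of a pixel or better in both views, so the flap is shut. The arm is free and well above everything. Let it settle, then hand in.

```bash
python3 -m jog '[[[0,0,0,0,0,0,0.49],[0,0,0,0,0,0,0.49],[0,0,0,0,0,0,0.49],[0,0,0,0,0,0,0.49],[0,0,0,0,0,0,0.49]]]'
python3 -c "
from cell import ctrl
print(ctrl.close_job())"
```

```text
time_s: 14.3
position: [497.7, -388.0, 334.1]
tool_rot: [180.0, -0.0, 0.8]
ft_force: [-0.1, -0.9, 0.2]
opening: 0.49
the job is handed in; nothing more can be done
None
```

I pressed the blue bar down with one finger at about 4 N and pushed the red lid along the lane with the other until it dropped through the opening. I then slid the fingers back with the flap still held open, lifted off so it swung shut, and handed the job in at 14.3 s.

**Last checks:**
- **Lid:** it is gone from the lane and from the part of the open flap I could see. With the arm clear, nothing red shows on the bin's top. I never saw it on the bin floor, so that it lies inside is inferred.
- **Flap:** the blue bar is back at its starting pixels to within 0.3 px in the top view and 0.6 px in the side view, so I take it as fully shut.
- **Other things:** the spice jar, bowl, cup and spoon look unmoved in the pictures, but I did not measure them. The mug and the yellow-capped jar were outside the closing pictures.
- **Robot:** it stands clear of everything, and the wrist force is near zero.

**Disagreements:**
- **Fingertip height:** the fingertips were about 37 mm higher than the reported TCP height and the stated 17 mm tip reach imply. Both cameras showed this, and touching the bar confirmed it (contact at TCP z of about 177). I set the heights from that contact.
- **Detector:** in the last pictures the lid detector also gave weak hits at places where no red lid was visible. I ignored them.

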